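Close the back of a headlamp with its cover

ROBOT

A 6-joint arm with a two-finger parallel gripper is mounted at the origin on the work surface. World frame = base frame: x ahead of the robot, y to its left, z up, the work surface at z = 0. Lengths are in m, angles in rad, forces in N, time in s.
With the tool pointing down it reaches from about 0.35 to 0.775 m from the base axis. Payload 7.3 kg.
Tool frame: the origin (TCP) lies at the very end of the fingers, on their centre line; the grasp point (between the pads) lies 19 mm behind it; z points along the fingers, y is the line along which they close (so a half turn about z gives the same grasp; the last joint's range is limited). The gripper opens to 92 mm and grips with 3 to 60 N. Pads are 19 mm wide; open, the fingers measure 130 mm over their backs; the gripper's body (75 mm by 190 mm) begins 47 mm behind the grasp point.
Start: joints at [-0.146, 0.342, 1.524, -0, 1.275, -0.146], TCP at [0.525, 0, 0.227] pointing down, gripper open.
Joint ranges: [-2.53, 2.53], [-0.77, 2.02], [0.04, 2.7], [-1, 4.14], [0.28, 2.66], [-3.11, 3.11]. Speed limits (rad/s): [2.57, 2.57, 3.14, 3.14, 3.14, 3.14].

INTERFACE

Orientations are given as a unit quaternion [x, y, z, w].
In Python, from station import robot, kinematics, eyes, job_done gives the robot as it stands. The module is installed in compiled form; this text tells all that it offers. Calls block until the motion is done:
- robot.move_ptp(position, orientation): joint-space move of the TCP to a pose.
- robot.move_l(position, v=0.15, rotation=None, stop_force=None): straight line of the TCP; rotation=None keeps the orientation; v is the mean speed in m/s. With stop_force (N) it stops when the force on the tool has changed by that much, and returns True; else False.
- robot.goto_joints(angles): joint-space move.
- robot.gripper_to(opening, grasp_force=None): finger opening in m; grasp_force is the grip in N (None keeps the last); returns when the fingers have stopped.
- robot.dwell(seconds).
- kinematics.ik(position, orientation): joint angles nearest the present ones, or None.
- eyes.get_image(name): name is "scene" or "side" or "wrist"; returns the picture (384x512x3 uint8, red, green, blue); there is no depth.
- eyes.camera_info(name): a dict with "camera_matrix" (3x3 intrinsics, pixels), "pose" (4x4, takes a point from camera to world coordinates); the wrist camera has in their place "mount" (4x4, takes a point from camera to tool coordinates, whose origin is the TCP and whose axes are the flange's). Camera axes: x right, y up, looking along -z (the intrinsics and any distortion apply to the point x, -y, -z); pixel columns grow to the right and rows downward; lengths in m; the calibration is good to about 2 mm. A picture is of the moment at which its call begins: read the wrist's pose just before it. camera_info takes no time and is no camera call.
A pose or a line that the arm cannot do raises robot.PlanningError and nothing moves.
- job_done(): hands the job in; it is judged then, once.
Trained networks look in the newest picture that a camera, given by its name, has taken for a name from the list of things; names that differ only in an ending like _2 or _b are one class to them, and where a whole thing is asked for, a point or a joint stands for the part that bears it (a point fixed in the world has none). Each returns a list of dicts, best first, with "confidence" (0 to 1); they miss things now and then, are a little off and sometimes report something else, mostly with a low value. They report only what shows in the picture. A call takes as long as a camera call. They do not tell look-alikes from the thing itself.
- eyes.look_for(thing, camera): "xy" ([column, row] in pixels, amid what is visible of it).
Readings, each from a call of its own:
- robot.current_t(): time.
- robot.current_qpos(): joint angles.
- robot.current_qd(): joint speeds.
- robot.current_joint_efforts(): joint torques, N m.
- robot.current_tool_pos(): TCP position.
- robot.current_tcp_rot(): TCP orientation.
- robot.current_force(): force on the tool from outside, world axes, zero at the start.
- robot.current_moment(): the same for the moment, N m.
- robot.current_grip_width(): finger opening in m.
- robot.current_grip_force(): force on a finger pad.
Only numpy, scipy, OpenCV 4.12 (cv2) and the standard library are available. Lean on these libraries where they do the work, as an engineer would, in place of code of your own. Each camera call takes 0.05 s, during which the arm holds its last target. There are 200 camera calls.

TASK

A headlamp lies on its lens with its back up, and the round grey cover lies loose on the flat back beside its opening. With the fingertips, push the cover across the back until it drops into the round recess and sits flat in it, then push the orange latch over the cover's edge as far as it goes. Only slide the cover, never lift it off the back, and leave the bulb and the other things on the bench where they are.

Things in the scene. Friction and masses are not known exactly. Their poses are not given: they have to be found in the camera images.
- headlamp: black headlamp, fixed, lying on its lens, flat back up, turned about the vertical. Origin on the table below the recess's centre; z up, x towards the latch, y along its length. The back is 80 mm up and spans x -65 to +95, y -125 to +125 mm; the rest is lower (tail to y +225, 45 mm high; two lugs to y -165, 61 mm high), so fingers may overhang the back's edges
- recess (a point): centre of the floor of the round recess in the back: 80 mm across, 8 mm deep (floor 72 mm above the table), gold-coloured metal floor
- cover: loose light-grey disc, 76 mm across, 8 mm thick, about 60 g, with a central boss (42 mm across, 7 mm taller, yellow sticker) and low ribs. Origin: centre of its underside, z up. Starts flat on the back, overlapping the recess's rim on its y+ or y- side. Tips in once its centre is within about 13 mm of the recess's; seated, its 8 mm disc is level with the back
- latch (a joint): travel (m) of the orange latch on the back, at the recess's x+ side: 0 open, 0.024 end stop, growing as it slides along the headlamp's -x to the recess. Stays where left; takes about 2 N. Its tongue (26 mm wide, 4 mm thick) runs 2.5 mm above the back; at 0 its tip is 9.5 mm outside the recess's rim, at the stop it covers the cover's edge by about 12 mm
- latch_tab (a point): top centre of the latch's upright orange tab, moving with it: 10 mm thick along the headlamp's x, 34 mm wide along y, top 28.5 mm above the back; 76 to 80 mm from the recess's centre at the start. Its far (x+) face is free to push on, and nothing stands beyond it on the back
- bulb: small loose bulb standing upright on the back on the other side of the recess from the cover, 34 mm wide at its foot, 53 mm tall, origin under its centre: a bystander
- screwdriver: bystander: screwdriver lying on the bench
- wrench: bystander: wrench lying on the bench
- polish: bystander: upright plastic bottle, 56 mm wide, 130 mm tall, origin under its centre
- tape: bystander: yellow roll of tape lying flat, 96 mm wide, 25 mm tall, origin under its centre
- ballast: bystander: aluminium ballast box, 70 x 85 x 30 mm, origin under its centre
There are look-alikes about, which are no part of the job. Of the things that look like the cover, the middle-sized one is meant.

How it is judged:
By the outcome, as a careful person would: the job done as asked, in the order asked, and still so for the second after the job is handed in, with the robot touching nothing.
It also fails if it takes over 43 s, if anything falls off the work surface, if the arm or the gripper's body presses on something with over 40 N, if the wrist force passes 120 N, or if a joint passes its speed limit or range.

## Working session

There is one attempt and no reset: what is moved stays moved. The work goes in short steps, each a Python script; the robot and the scene stay as the last script left them, time stands still between calls to the robot, and variables do not carry over. Pictures are saved under pics/ and viewed, at most 10 in all, crops included, and the job is handed in when it is done.

```bash
mkdir -p pics
python3 - <<'E'
from station import robot,eyes
import cv2,numpy as np
a=[]
for n in("scene","side"):
    im=eyes.get_image(n);cv2.imwrite(f"pics/{n}0.png",im[:,:,::-1])
    i=eyes.camera_info(n);print(n,{k:np.round(v,4).tolist() if not isinstance(v,str) else v for k,v in i.items()})
    for t in("cover","recess","latch_tab","bulb","headlamp"):
        try: print(t,[(np.round(d["xy"]).tolist(),round(d["confidence"],2)) for d in eyes.look_for(t,n)])
        except Exception as e: print(t,e)
print({k:np.round(v,4).tolist() for k,v in eyes.camera_info("wrist").items()})
print(robot.current_t(),robot.current_tcp_rot())
E
```

```text
scene {'camera_matrix': [[483.96, 0.0, 257.119], [0.0, 483.96, 193.4209], [0.0, 0.0, 1.0]], 'pose': [[0.5198, -0.536, 0.6652, 1.4571], [0.8543, 0.3277, -0.4035, -0.5601], [-0.0017, 0.778, 0.6283, 1.003], [0.0, 0.0, 0.0, 1.0]]}
cover [([241.0, 292.0], 0.75), ([182.0, 274.0], 0.63), ([233.0, 223.0], 0.57), ([310.0, 144.0], 0.35)]
recess [([252.0, 222.0], 0.59)]
latch_tab [([262.0, 215.0], 0.67), ([122.0, 246.0], 0.67), ([253.0, 188.0], 0.43)]
bulb [([253.0, 187.0], 0.59)]
headlamp [([248.0, 222.0], 0.62)]
side {'camera_matrix': [[405.6765, 0.0, 250.3927], [0.0, 405.6765, 190.6494], [0.0, 0.0, 1.0]], 'pose': [[0.9899, 0.1082, -0.0913, 0.4273], [-0.1416, 0.7456, -0.6512, -0.7159], [-0.0024, 0.6576, 0.7534, 0.931], [0.0, 0.0, 0.0, 1.0]]}
cover [([332.0, 255.0], 0.79), ([269.0, 222.0], 0.68), ([292.0, 295.0], 0.61)]
recess [([247.0, 211.0], 0.95)]
latch_tab [([266.0, 196.0], 0.51), ([273.0, 105.0], 0.5)]
bulb [([267.0, 224.0], 0.66), ([230.0, 189.0], 0.44)]
headlamp [([248.0, 210.0], 0.8)]
{'camera_matrix': [[289.3405, 0.0, 251.1015], [0.0, 289.3405, 192.885], [0.0, 0.0, 1.0]], 'mount': [[0.0, 0.9539, 0.3002, 0.0814], [1.0, 0.0, -0.0, -0.0004], [-0.0, 0.3002, -0.9539, -0.1571], [0.0, 0.0, 0.0, 1.0]]}
0.6 [7.07088287e-01 7.07125274e-01 2.13715299e-05 3.32554439e-05]
```

View pics/scene0.png

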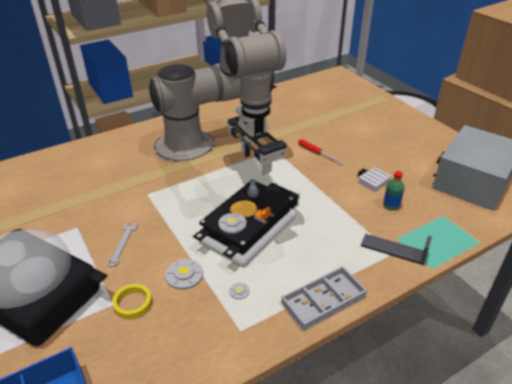

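View pics/side0.png

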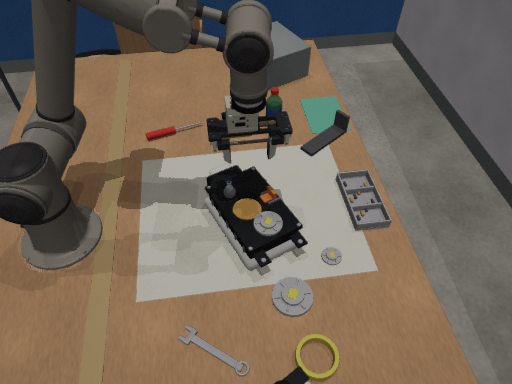

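The cover candidates in the side view are the large disc at (292,295) on the bench, the small one at (332,255) on the bench, and the middle one at (269,222) on the headlamp's back. The middle one is meant: it is the middle size, and it lies beside the gold recess at (247,209). The latch is at (268,197) and the bulb at (230,190). Next I compute positions and confirm from the wrist camera.

```bash
cat > h.py <<'E'
from station import robot,eyes,kinematics
import numpy as np,cv2
from scipy.spatial.transform import Rotation as R
def campose(n):
    i=eyes.camera_info(n)
    if n!="wrist": return i["camera_matrix"],np.array(i["pose"])
    T=np.eye(4);T[:3,:3]=R.from_quat(robot.current_tcp_rot()).as_matrix();T[:3,3]=robot.current_tool_pos()
    return i["camera_matrix"],T@np.array(i["mount"])
def plane(K,T,uv,z):
    d=T[:3,:3]@np.array([(uv[0]-K[0,2])/K[0,0],-(uv[1]-K[1,2])/K[1,1],-1])
    return (T[:3,3]+d*(z-T[2,3])/d[2])[:2]
def down(yaw): # tool y axis at angle yaw from world y... tool x along (cos,sin)(yaw)
    x=np.array([np.cos(yaw),np.sin(yaw),0]);z=np.array([0,0,-1.])
    return R.from_matrix(np.column_stack([x,np.cross(z,x),z])).as_quat()
E
python3 - <<'E'
from h import *
K,T=campose("side")
for n,uv,z in[("rec",(247,209),.075),("cover",(269,222),.095),("latch",(268,197),.1),("bulb",(230,192),.1),("lug1",(263,262),.06),("lug2",(300,243),.06)]: print(n,plane(K,T,uv,z))
K,T=campose("scene")
for n,uv,z in[("rec",(244,208),.075),("cover",(233,223),.095),("latch",(264,213),.1)]: print(n,plane(K,T,uv,z))
K,T=campose("wrist")
im=eyes.get_image("wrist");cv2.imwrite("pics/w0.png",im[:,:,::-1]);print(T,R.from_quat(robot.current_tcp_rot()).as_matrix())
E
```

```text
rec [ 0.51269129 -0.03964269]
cover [ 0.56069267 -0.10566674]
latch [ 0.57153362 -0.02675772]
bulb [0.47258819 0.00553684]
lug1 [ 0.53054607 -0.19910198]
lug2 [ 0.63336328 -0.15739641]
rec [ 0.51272126 -0.03243019]
cover [ 0.57244455 -0.10193733]
latch [ 0.58643501 -0.00926463]
[[ 9.99999992e-01 -1.87766126e-05 -1.23939602e-04  5.24586826e-01]
 [ 5.51175911e-05  9.53875328e-01  3.00203023e-01  8.14745910e-02]
 [ 1.12586132e-04 -3.00203028e-01  9.53875322e-01  3.83809845e-01]
 [ 0.00000000e+00  0.00000000e+00  0.00000000e+00  1.00000000e+00]] [[ 1.35132404e-05  9.99999989e-01  1.46416237e-04]
 [ 1.00000000e+00 -1.35107786e-05 -1.68148459e-05]
 [-1.68128675e-05  1.46416464e-04 -9.99999989e-01]]
```

View pics/w0.png

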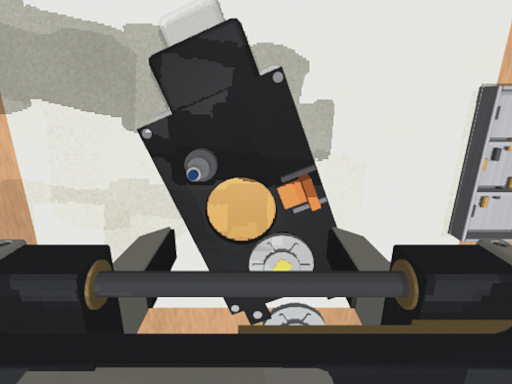

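The wrist view confirms it. The middle-sized cover is at (283,262), overlapping the rim of the gold recess at (241,209). The latch tab is at (312,192) on the x+ side and the bulb's foot at (203,170) on the y+ side. I'll move above the start of the push and look from close by.

Run:
```python
from h import *
K,T=campose("wrist")
P=lambda u,v,z:plane(K,T,(u,v),z)
l=P(233,308,.08)-P(141,136,.08);print("edge L yaw",np.degrees(np.arctan2(-l[1],-l[0])))
l=P(345,275,.08)-P(285,75,.08);print("edge R yaw",np.degrees(np.arctan2(-l[1],-l[0])))
rec=P(241,209,.076);cov=P(283,266,.088);print(rec,cov,P(312,180,.1085))
d=rec-cov;L=np.linalg.norm(d);d/=L;yaw=np.arctan2(d[1],d[0]);print(L,np.degrees(yaw))
robot.gripper_to(.05)
p=cov-d*(28.6+9.5+10)/1000
robot.move_ptp([*p,.15],down(yaw))
K,T=campose("wrist")
im=eyes.get_image("wrist");cv2.imwrite("pics/w1.png",im[:,:,::-1]);np.savez("w1",K=K,T=T)
print(robot.current_t(),robot.current_qpos(),robot.current_tool_pos())
```

```text
edge L yaw 113.1467600151082
edge R yaw 109.69858215411357
[ 0.51318572 -0.03461679] [ 0.5617987  -0.10092764] [0.58456605 0.00807711]
0.08222134590717468 126.24541816380888
2.3667 [-3.57543451e-01  5.54279061e-01  1.39819419e+00  3.51127077e-04
  1.18843085e+00 -9.89645429e-01] [ 0.59033977 -0.13888306  0.1506846 ]
```

View pics/w1.png

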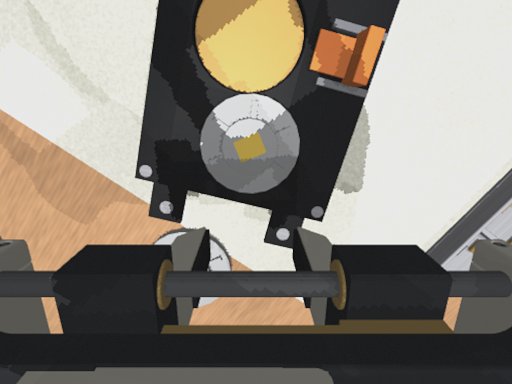

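From close by, the cover's disc is centred at about (250,144) and spans 201–299 by 94–193. The recess rim spans columns 195–304, with its lower edge at row 92. The latch tab is at (370,55).

Run:
```python
from h import *
f=np.load("w1.npz");K,T=f["K"],f["T"]
P=lambda u,v,z:plane(K,T,(u,v),z)
c=P(250,143.5,.088);print("cover",c,np.linalg.norm(P(201,144,.088)-P(299,144,.088)),np.linalg.norm(P(250,94,.088)-P(250,193,.088)))
a,b=P(195,32,.08),P(304,32,.08);print("rec",(a+b)/2,np.linalg.norm(a-b),"low",P(249.5,92.5,.08))
l=P(165,0,.08)-P(137,178,.08);print("L",np.degrees(np.arctan2(l[1],l[0])))
l=P(398,0,.08)-P(322,218,.08);print("R",np.degrees(np.arctan2(l[1],l[0])))
l=P(137,178,.08)-P(322,218,.08);print("bottom",np.degrees(np.arctan2(l[1],l[0])),np.linalg.norm(l))
print("mid bottom x offs",P(137,178,.08),P(322,218,.08))
im=cv2.imread("pics/w1.png")
m=cv2.inRange(cv2.cvtColor(im,cv2.COLOR_BGR2HSV),(8,90,90),(28,255,255));m[:,306:]=0;m[100:]=0
ys=[(r,*np.where(m[r])[0][[0,-1]]) for r in range(0,92,8) if m[r].any()];print(ys)
```

```text
cover [ 0.55868046 -0.09823367] 0.07394505033527164 0.07447368038788345
rec [ 0.51321521 -0.03649501] 0.07641143387361454 low [ 0.53680899 -0.06890226]
L 111.00762429935031
R 112.1193968938661
bottom -156.75839217187712 0.15645785650581837
mid bottom x offs [ 0.50175394 -0.17562188] [ 0.64551509 -0.11388216]
[(0, np.int64(203), np.int64(295)), (8, np.int64(199), np.int64(299)), (16, np.int64(197), np.int64(301)), (24, np.int64(195), np.int64(303)), (32, np.int64(195), np.int64(303)), (40, np.int64(196), np.int64(303)), (48, np.int64(197), np.int64(301)), (56, np.int64(200), np.int64(299)), (64, np.int64(203), np.int64(295)), (72, np.int64(210), np.int64(289)), (80, np.int64(217), np.int64(281)), (88, np.int64(230), np.int64(269))]
```

Run:
```python
from h import *
yaw=np.radians(112);ey=np.array([np.cos(yaw),np.sin(yaw)]);ex=np.array([ey[1],-ey[0]])
rec=np.array([.5132,-.0366]);cov=np.array([.5595,-.099])
s=cov-ey*.0461
robot.move_ptp([*s,.13],down(yaw))
print(robot.move_l([*s,.083],v=.08,stop_force=6),robot.current_tool_pos())
fin=rec-ey*.0381
d=(fin-(cov-ey*.0381));L=np.linalg.norm(d);d/=L
robot.move_l([*(cov-ey*.0381),.083],v=.06,stop_force=25)
print(robot.move_l([*(fin-d*.020),.083],v=.06,stop_force=25),robot.current_force(),robot.current_tool_pos(),fin)
K,T=campose("wrist");im=eyes.get_image("wrist");cv2.imwrite("pics/w2.png",im[:,:,::-1]);np.savez("w2",K=K,T=T)
print(robot.current_t())
```

```text
False [ 0.57709365 -0.14186053  0.08328864]
False [-0.23414492  0.72471004  0.22823353] [ 0.5395864  -0.08820833  0.08299273] [ 0.52747251 -0.0719257 ]
4.8917
```

View pics/w2.png

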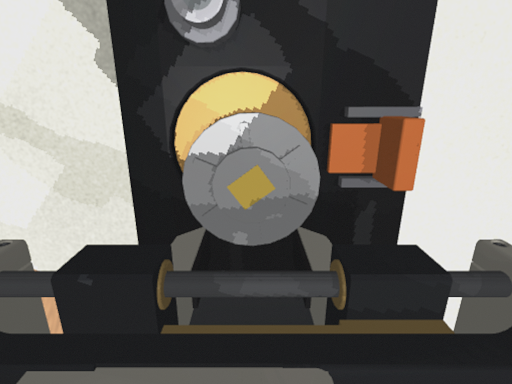

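The cover, centred at (251,178), sits in the finger cradle partly over the recess, whose rim spans columns 174–311 with its top at row 70. The bulb is clear, and the latch is still open at (400,152).

Run:
```python
from h import *
f=np.load("w2.npz");K,T=f["K"],f["T"]
P=lambda u,v,z:plane(K,T,(u,v),z)
yaw=np.radians(112);ey=np.array([np.cos(yaw),np.sin(yaw)]);ex=np.array([ey[1],-ey[0]])
rec0=np.array([.5132,-.0366]);h=lambda p:np.round([(p-rec0)@ex*1e3,(p-rec0)@ey*1e3],1)
t=robot.current_tool_pos()[:2]
print("tcp",h(t),"cov",h(P(251,178.5,.088)),"w",h(P(182,178,.088)),h(P(320,178,.088)),"rim top",h(P(242,70,.08)),"sides",h(P(174,137,.08)),h(P(311,137,.08)),"edges",h(P(122,137,.08)),h(P(418,137,.08)),h(P(416,152,.1085)))
```

```text
tcp [  5.1 -57.8] cov [  4.6 -15.8] w [-32.8 -15.5] [ 42.1 -15.5] rim top [ 0.  39.4] sides [-37.4   5.5] [37.4  5.5] edges [-65.9   5.5] [96.   5.5] [80.  2.]
```

Run:
```python
from h import *
yaw=np.radians(112);ey=np.array([np.cos(yaw),np.sin(yaw)]);ex=np.array([ey[1],-ey[0]])
rec=np.array([.5132,-.0366]);W=lambda x,y,z:[*(rec+ex*x+ey*y),z]
print(robot.move_l(W(0,-.040,.083),v=.05,stop_force=15),robot.current_force(),robot.current_tool_pos())
print(robot.move_l(W(0,-.037,.083),v=.03,stop_force=15),robot.current_force())
robot.dwell(.3)
K,T=campose("wrist");im=eyes.get_image("wrist");cv2.imwrite("pics/w3.png",im[:,:,::-1]);np.savez("w3",K=K,T=T)
print(robot.current_t(),robot.current_force())
```

```text
False [-0.33059448 -0.59885832  0.32884819] [ 0.52817828 -0.07346567  0.08314574]
False [0.17799517 0.40412192 0.52098449]
6.0083 [ 0.19936523  0.4006473  -0.09142761]
```

View pics/w3.png

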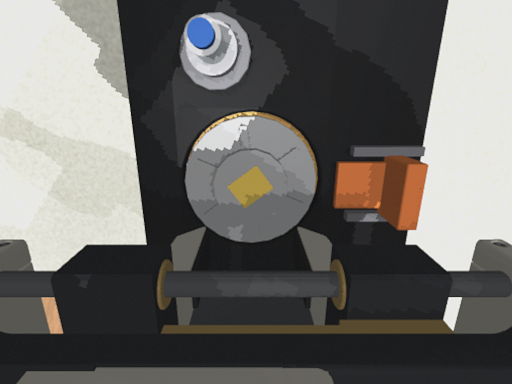

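The cover now appears to sit in the recess, with a thin gold crescent above it at row 113. I'll press gently on the boss to check that it is down, then push the latch.

Run:
```python
from h import *
yaw=np.radians(112);ey=np.array([np.cos(yaw),np.sin(yaw)]);ex=np.array([ey[1],-ey[0]])
rec=np.array([.5132,-.0366]);W=lambda x,y,z:[*(rec+ex*x+ey*y),z]
robot.move_l(W(0,-.042,.083),v=.05);robot.move_l(W(0,-.042,.13),v=.15);robot.gripper_to(0)
robot.move_l(W(0,-.010,.10),v=.12)
print(robot.move_l(W(0,-.010,.083),v=.02,stop_force=6),robot.current_tool_pos()[2],robot.current_force())
robot.move_l(W(0,-.010,.13),v=.15)
robot.move_l(W(.112,0,.13),v=.15);robot.move_l(W(.112,0,.092),v=.1,stop_force=6)
print(robot.move_l(W(.068,0,.092),v=.03,stop_force=12),robot.current_force(),(robot.current_tool_pos()[:2]-rec)@ex)
robot.dwell(.2);print(robot.current_force(),robot.current_t())
```

```text
True 0.08725356265599929 [-1.29125295 -0.05039305  5.57105084]
True [2.49163695 1.12185071 1.21969485] 0.07814490156731485
[1.91465626 1.31632772 2.42223071] 11.9667
```

Run:
```python
from h import *
yaw=np.radians(112);ey=np.array([np.cos(yaw),np.sin(yaw)]);ex=np.array([ey[1],-ey[0]])
rec=np.array([.5132,-.0366]);W=lambda x,y,z:[*(rec+ex*x+ey*y),z]
print(robot.move_l(W(.070,0,.092),v=.02,stop_force=15),(robot.current_tool_pos()[:2]-rec)@ex,robot.current_force())
robot.move_l(W(.112,0,.092),v=.08);robot.move_l(W(.112,0,.17),v=.15);robot.move_l(W(.02,-.11,.17),v=.2);robot.dwell(.3)
K,T=campose("wrist");im=eyes.get_image("wrist");cv2.imwrite("pics/w4.png",im[:,:,::-1]);np.savez("w4",K=K,T=T)
print(robot.current_t())
```

```text
True 0.07824698364092546 [2.73397437 0.99863534 0.46402639]
14.7167
```

View pics/w4.png

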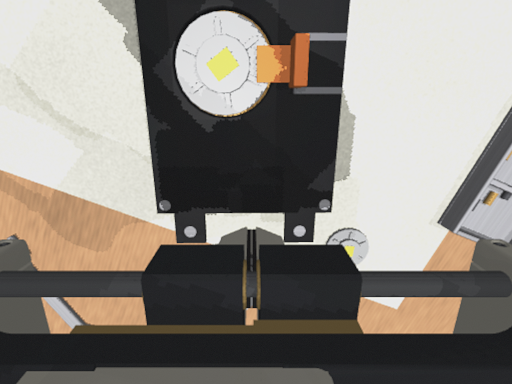

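The cover sits flat in the recess at (222,63). The tongue tip at column 257 laps over the cover's edge at column 270, about 11–12 mm, which puts the latch at its stop. The robot is clear.

```bash
python3 -c "
from station import job_done
print(job_done())"
```

```text
the job is handed in; nothing more can be done
None
```

The cover sits flat in the recess with the latch pushed over its edge to the stop; the job was handed in at about 15 s of the 43 s allowed, and no verdict came back.

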